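# Nest the tumblers into one covered stack

## Task

Gather the three red tumblers into one neat covered stack on the round black mat: take the lid off the tumbler standing on the mat and set it down on the bench, nest the other two tumblers (the free-standing one and the one leaning in the draining rack) fully down into it in either order, then put the lid squarely back on the top one. Keep the bottom tumbler on its mat and leave the jar, the bottle and the bowl alone.

Things in the scene. Friction and masses are not known exactly. Their poses are not given: they have to be found in the camera images.
- covered: Red plastic tumbler that stands upright on the mat with the lid on; the bottom of the stack. Origin: centre of its underside; z up its axis. All three alike, 0.12 kg: 110 mm tall, outer diameter 38 mm at the foot, widening evenly to 56 mm at 78 mm, then a straight 66 mm collar from 82 mm to the rim; wall 2.2 mm. Raised inner floor 36 mm above the underside: nested tumblers sit 36 mm apart.
- standing: Red plastic tumbler that stands upright and open on the bench, not on the mat. Origin and shape as covered.
- leaning: Red plastic tumbler that leans in the draining rack, its axis about 30 degrees from vertical, mouth up and towards the rack's -x side. Origin and shape as covered, z runs along its tilted axis from foot to mouth.
- lid: White lid with black knob, 0.06 kg. Origin: centre of the plug's underside, z up. Plug 55 mm diameter, 0 to 10 mm high, goes into a tumbler's mouth (61 mm); disc 74 mm diameter, 10 to 14 mm, rests on the rim (origin then 100 mm above that tumbler's underside); knob 22 mm diameter, 14 to 50 mm. On the bench it stands flat on its plug.
- mat: Round black rubber mat, 130 mm diameter, 4 mm thick, fixed to the bench. Origin at its centre on the bench.
- rack: Grey draining rack with steel rails, fixed. Slab 140 (x) by 90 (y) by 10 mm; origin: its centre on the bench. A sloping plate carries the tumbler's foot 35 mm to +x, 36 mm up; two 8 mm rails 28 mm apart support its lower (-x) side for 74 mm of its length. The tumbler's collar and its y sides are free. The rack is under 80 mm tall.
- jar: Amber jar with yellow lid, 72 mm diameter, 110 mm tall: a bystander, not to be disturbed. Origin at the centre of its underside, z up.
- bottle: Yellow bottle with red cap, 60 mm diameter, 170 mm tall: a bystander, not to be disturbed. Origin at the centre of its underside, z up.
- bowl: Steel bowl, 120 mm diameter at the rim, 55 mm tall: a bystander, not to be disturbed. Origin at the centre of its underside, z up.
Not all that is in view belongs to the job. Leave any blue or turquoise look-alike of the leaning alone.

How it is judged:
By the outcome, as a careful person would: the job done as asked, in the order asked, and still so for the second after the job is handed in, with the robot touching nothing.
It also fails if it takes over 72 s, if anything falls off the work surface, if the arm or the gripper's body presses on something with over 40 N, if the wrist force passes 120 N, or if a joint passes its speed limit or range.

## Robot

A 6-joint arm with a two-finger parallel gripper is mounted at the origin on the work surface. World frame = base frame: x ahead of the robot, y to its left, z up, the work surface at z = 0. Lengths are in m, angles in degrees, forces in N, time in s.
With the tool pointing down it reaches from about 0.35 to 0.875 m from the base axis. Payload 4.2 kg.
Tool frame: the origin (TCP) lies on the front face of the gripper's body, between the roots of the fingers; the fingertips stand 70 mm ahead of it and the grasp point (between the pads) lies 51 mm ahead of it (r.nose_length is the distance from the TCP to the fingertips, in m); z points along the fingers, y is the direction in which the jaws open and shut (so a half turn about z gives the same grasp; the last joint's range is limited). The gripper opens to 87 mm and grips with 3 to 60 N. Pads are 19 mm wide; open, the fingers measure 117 mm over their backs; the gripper's body (75 mm by 190 mm) begins 51 mm behind the grasp point.
Start: joints at [-50.099, 22.042, 0.453, 0, -68.411, -14.817], TCP at [0.265, -0.566, 0.292] pointing down, gripper open.
Joint ranges: [-179.83, 179.83], [-69.29, 118.12], [-61.27, 80.66], [-181.25, 117.63], [-171.15, -9.14], [-177.46, 177.46]. Speed limits (degrees/s): [159.86, 159.86, 180, 180, 180, 180].

## Interface

Orientations are given as a 3x3 rotation matrix whose columns are the frame's x, y, z axes.
In Python, from station import telemetry, capture, order, r gives the robot as it stands.
- The arm moves only by the tool drive_tool, never from a script. Its argument "series" is a list of rows, each a list of 4 numbers: the shift along the tool's x, y, z as a fraction of full scale, then the turn about the tool's z as a fraction of full scale. In form: [[dx, dy, dz, turn], ...]. A call has 1 to 10 rows; each row is the pose to reach, as a shift and turn from the pose commanded when the call began, along the tool's axes at that moment; what a row does not reach only later rows make up. Full scale, the value 1, is 0.12 m for a shift and 2 rad for a turn. A row lasts 1/8 s, in which the tool goes at most 62.5 mm and 10.7 degrees, less where a joint would pass 70% of its speed; a pose out of reach is approached as far as the arm can. A call with a number of a shift or a turn outside -1 to 1 is refused whole. A call with a gripper value outside its range is refused whole. "fingers" is the finger opening in mm, from 0 to 87, set as the call begins (left out, the last holds). The fingers move at their own pace and stop on an object; the grip force is fixed at half the most. Time passes only in rows, so rows that repeat a pose let the fingers close. It gives the time, the measured TCP pose, the force and the opening at its end, in the units of the state.
- telemetry.sense(): the state, without advancing time (a new reading comes with each control period).
- capture(name): name is "side" or "top" or "wrist"; returns a dict with "color" (384x512x3 uint8, blue, green, red), "fx", "fy", "cx", "cy" (pixels), "eye" and "attitude" of the camera in the world; the wrist camera has in their place "mount" (4x4, takes a point from camera to tool coordinates, whose origin is the TCP and whose axes are the flange's). Camera axes: x right, y up, looking along -z (the intrinsics and any distortion apply to the point x, -y, -z); pixel columns grow to the right and rows downward; lengths in m; the calibration is good to about 2 mm. A picture is of the moment at which its call begins: read the wrist's pose just before it. There is no depth.
- order.finish_job(): hands the job in, once; it reports no verdict.
The state is a dict: "time_s": time; "joints": joint angles; "joint_velocities": joint speeds; "effort": joint torques, N m; "tcp_pos": TCP position; "ee_rot": TCP orientation; "wrist_force": force on the tool from outside, world axes, zero at the start; "moment": the same for the moment, N m; "gripper_width": opening from 0.0 (shut) to 1.0 (fully open).
Only numpy, scipy, OpenCV 4.12 (cv2) and the standard library are available. Lean on these libraries where they do the work, as an engineer would, in place of code of your own. Each camera call takes 0.05 s, during which the arm holds its last target. There are 200 camera calls.

## Working session

There is one attempt and no reset: what is moved stays moved. The work goes in short steps, Python scripts to look and compute and a tool call to move; the robot and the scene stay as the last step left them, time stands still between calls to the robot, and variables do not carry over. Pictures are saved under pics/ and viewed, about 8 in all and at most 12, crops included, and the job is handed in when it is done.

Besides the shell and the picture viewer there is one more tool, called after "Call:" in YAML: its name, and indented under it one key for each argument. drive_tool: Moves the arm, as the interface text tells. Shift numbers are shares of 0.12 m and turn numbers shares of 2 rad, none past 1 either way. Its arguments: {"type":"object","properties":{"series":{"type":"array","items":{"type":"array","items":{"type":"number","minimum":-1,"maximum":1}}},"fingers":{"type":"number"}},"required":["series"]}

```bash
mkdir -p pics; ls; cat > h.py <<'E'
import numpy as np,cv2
from station import telemetry,capture,order,r
def snap(name,fn=None):
    s=telemetry.sense(); c=capture(name)
    if 'mount' in c:
        T=np.eye(4);T[:3,:3]=s['ee_rot'];T[:3,3]=s['tcp_pos'];T=T@np.array(c['mount']);c['eye']=T[:3,3];c['attitude']=T[:3,:3]
    if fn: cv2.imwrite('pics/'+fn+'.png',c['color'])
    return c
def ray(c,u,v):
    d=np.array([(u-c['cx'])/c['fx'],-(v-c['cy'])/c['fy'],-1.]);return np.array(c['eye']),np.array(c['attitude'])@d
def atz(c,u,v,z):
    e,d=ray(c,u,v);return e+d*(z-e[2])/d[2]
def proj(c,p):
    q=np.array(c['attitude']).T@(np.array(p)-np.array(c['eye']));return c['cx']+c['fx']*q[0]/-q[2],c['cy']-c['fy']*q[1]/-q[2]
E
python3 - <<'E'
from h import *
a=snap('side','side0');b=snap('top','top0')
for c in(a,b):print({k:v for k,v in c.items() if k!='color'})
s=telemetry.sense();print(s)
E
```

```text
pics
{'fx': 486.148045817231, 'fy': 486.148045817231, 'cx': 258.8429107054406, 'cy': 187.04345580821285, 'eye': array([0.16015013, 0.94382584, 1.00374603]), 'attitude': array([[-9.43402397e-01,  2.20870022e-01, -2.47403216e-01],
       [-3.31650275e-01, -6.28536147e-01,  7.03527118e-01],
       [-1.13814351e-04,  7.45760514e-01,  6.66214111e-01]])}
{'fx': 432.4864790592854, 'fy': 432.4864790592854, 'cx': 245.62119367171138, 'cy': 184.04396486647278, 'eye': array([0.39741029, 0.00554971, 1.31893735]), 'attitude': array([[-0.02350179,  0.99583049, -0.08814368],
       [-0.9995981 , -0.02200926,  0.0178668 ],
       [ 0.01585233,  0.08852816,  0.99594752]])}
{'time_s': 0.1, 'joints': array([-5.00974612e+01,  2.20860495e+01,  3.87680173e-01, -2.32503812e-02,
       -6.84118718e+01, -1.48163683e+01]), 'joint_velocities': array([-0.09645559, -0.09587364,  0.1504058 ,  0.14612874,  0.04049163,
        0.0430015 ]), 'effort': array([-3.21972229e-04, -3.91689813e+01,  1.87934339e+01,  4.23182219e+00,
        1.34311398e-02, -8.66898131e-05]), 'tcp_pos': array([ 0.26483016, -0.56567553,  0.29127793]), 'ee_rot': array([[-9.05734548e-01, -4.23844354e-01, -9.44776977e-04],
       [-4.23845388e-01,  9.05732927e-01,  1.71805377e-03],
       [ 1.27528228e-04,  1.95654001e-03, -9.99998078e-01]]), 'wrist_force': array([-0.06835909, -0.10092406, -0.03030917]), 'moment': array([-0.00194693, -0.02685683,  0.06064747]), 'gripper_width': 1.0012502578544}
```

View pics/side0.png

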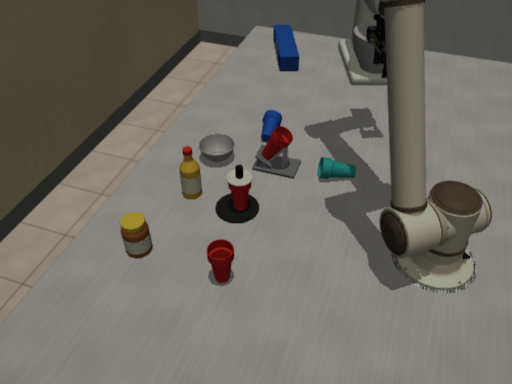

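View pics/top0.png

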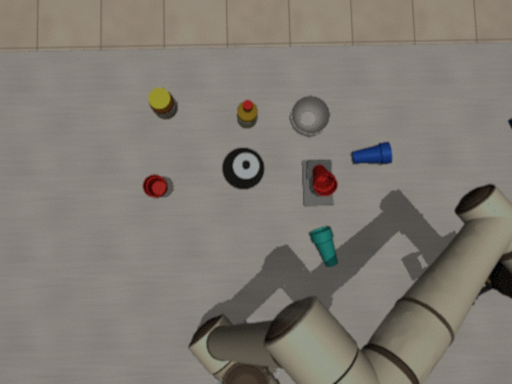

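The side and top views show these, in top pixels:
- covered tumbler and lid on the mat at (243,167)
- standing tumbler at (154,186)
- rack with the leaning tumbler at (320,182), its mouth towards -x
- jar (161,101), bottle (247,112) and bowl (310,116)
- blue and turquoise decoys at (372,154) and (323,245)

```bash
python3 - <<'E'
from h import *
c=snap('top');im=c['color'].astype(int);hsv=cv2.cvtColor(c['color'],cv2.COLOR_BGR2HSV)
print('mat',atz(c,243.5,168,.004),'knobtop',atz(c,246,165.5,.154))
B,G,R=im[...,0],im[...,1],im[...,2]
red=((R>70)&(G<50)&(B<50)).astype('uint8')
n,l,st,ce=cv2.connectedComponentsWithStats(red)
for i in range(1,n):
    if st[i,4]>20:print('red',st[i],ce[i],atz(c,*ce[i],.1))
for nm,m in(('dark',(R<45)&(G<45)&(B<45)),('white',(R>185)&(G>185)&(B>175))):
    n,l,st,ce=cv2.connectedComponentsWithStats(m.astype('uint8'))
    for i in range(1,n):
        if st[i,4]>15 and 200<ce[i][0]<290 and 130<ce[i][1]<200:print(nm,st[i],ce[i],atz(c,*ce[i],.118),atz(c,*ce[i],.004))
for u,v in((302,160),(331,160),(333,206),(304,207)):print('slab',atz(c,u,v,.01))
for n,u,v,z in(('jar',161,100,.11),('bottle',247,105,.17),('bowl',310,116,.055)):print(n,atz(c,u,v,z))
x0=c['color'][125:255,280:400];cv2.imwrite('pics/rack.png',cv2.resize(x0,None,fx=4.5,fy=4.5,interpolation=3))
E
```

```text
mat [ 0.56324594 -0.01270342  0.004     ] knobtop [ 0.55101727 -0.01756502  0.154     ]
red [243 101  10   9  74] [247.37837838 105.31081081] [ 0.73249483 -0.02671613  0.1       ]
red [313 165  24  31 495] [323.48888889 181.47070707] [ 0.50773651 -0.2375729   0.1       ]
red [145 175  22  22 331] [156.0060423  185.73111782] [0.50609847 0.23644683 0.1       ]
dark [223 149  40  39 634] [240.08359621 170.56782334] [ 0.54184594 -0.00140603  0.118     ] [ 0.55555662 -0.00206631  0.004     ]
dark [243 161   6   7  33] [245.63636364 164.27272727] [ 0.5592475  -0.01734308  0.118     ] [ 0.57461004 -0.01951619  0.004     ]
slab [ 0.58329354 -0.19218566  0.01      ]
slab [ 0.58140553 -0.28120771  0.01      ]
slab [ 0.44051494 -0.28151597  0.01      ]
slab [ 0.43950762 -0.19321923  0.01      ]
jar [0.74987854 0.21910426 0.11      ]
bottle [ 0.71413133 -0.0238577   0.17      ]
bowl [ 0.70875824 -0.21394495  0.055     ]
```

View pics/rack.png

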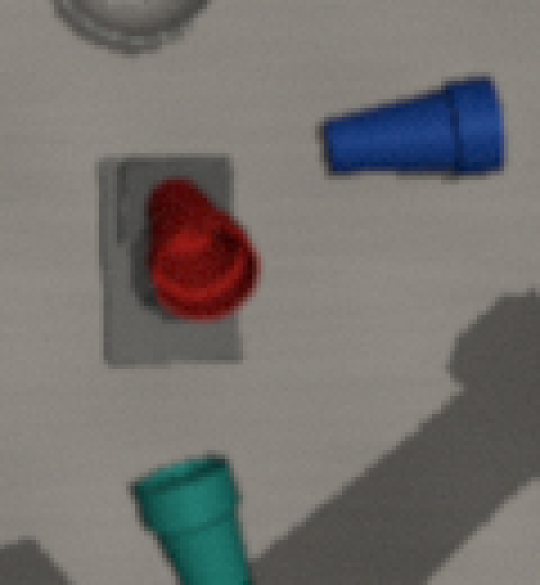

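The crop shows the rack slab square to the world axes, centred near (0.511,-0.237), with the tumbler's mouth towards -x. I'm moving to above the lid.

Call:
drive_tool:
  series:
    - [-0.4, 0.3, 0, 0.08]
    - [-0.8, 0.6, 0, 0.16]
    - [-1, 0.75, 0, 0.219]
    - [-1, 0.75, 0, 0.219]
  fingers: 87

```text
time_s: 0.65
tcp_pos: [0.3363, -0.4321, 0.2925]
ee_rot: [[-1.0, -0.003, 0.0], [-0.003, 1.0, 0.0], [-0.0, 0.0, -1.0]]
wrist_force: [-0.8, -0.4, -1.4]
gripper_width: 0.999
```

Call:
drive_tool:
  series:
    - [-0.25, 0.4, 0, 0]
    - [-0.5, 0.8, 0, 0]
    - [-0.63, 1, 0, 0]
    - [-0.63, 1, 0, 0]

```text
time_s: 1.15
tcp_pos: [0.4118, -0.3132, 0.2922]
ee_rot: [[-1.0, -0.003, -0.0], [-0.003, 1.0, -0.0], [0.0, -0.0, -1.0]]
wrist_force: [-0.2, 0.3, 0.7]
gripper_width: 0.998
```

Call:
drive_tool:
  series:
    - [-0.25, 0.4, 0, 0]
    - [-0.5, 0.8, 0, 0]
    - [-0.63, 1, 0, 0]
    - [-0.63, 1, 0, 0]

```text
time_s: 1.65
tcp_pos: [0.4874, -0.1938, 0.2919]
ee_rot: [[-1.0, -0.002, -0.001], [-0.002, 1.0, -0.0], [0.001, -0.0, -1.0]]
wrist_force: [0.5, -0.6, -1.0]
gripper_width: 0.997
```

Call:
drive_tool:
  series:
    - [-0.25, 0.4, 0, 0]
    - [-0.5, 0.8, 0, 0]
    - [-0.58, 1, 0, 0]
    - [-0.58, 1, 0, 0]
    - [-0.58, 1, 0, 0]

```text
time_s: 2.28
tcp_pos: [0.5558, -0.0754, 0.2921]
ee_rot: [[-1.0, 0.002, -0.001], [0.002, 1.0, -0.0], [0.001, -0.0, -1.0]]
wrist_force: [-0.5, -0.9, 0.3]
gripper_width: 1.0
```

```bash
python3 - <<'E'
from h import *
c=snap('wrist','w1');print(c['mount'],c['fx'],c['cx'],c['cy'],c['eye'])
print(proj(c,[.555,-.0165,.154]),proj(c,[.555,-.0165,.118]),proj(c,[.511,-.237,.01]),proj(c,[.498,-.237,.119]))
E
```

```text
[[-7.62859974e-04  9.66918891e-01  2.55082881e-01  7.00966970e-02]
 [ 9.99999699e-01  7.74096386e-04  5.63398272e-05  6.42803863e-04]
 [-1.42982693e-04  2.55082847e-01 -9.66919190e-01 -9.37032154e-02]
 [ 0.00000000e+00  0.00000000e+00  0.00000000e+00  1.00000000e+00]] 321.6605147214588 253.0982658254499 190.56549911690175 [ 0.48581983 -0.07458782  0.3858216 ]
(np.float64(330.67480349777617), np.float64(200.97291916975038)) (np.float64(320.91531546579847), np.float64(189.0168286207498)) (np.float64(112.01601982977155), np.float64(129.01128795320665)) (np.float64(53.24670013296003), np.float64(122.0380293001819))
```

View pics/w1.png

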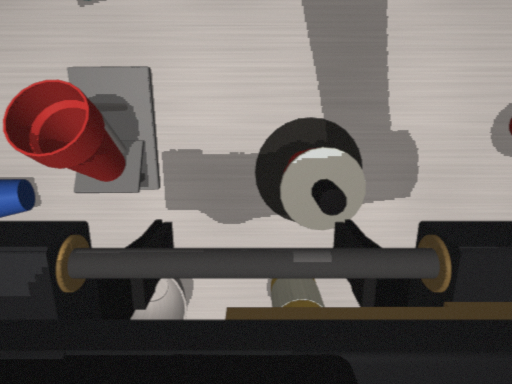

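Wrist view: the lid disc is near (323,188), the knob top near (333,202) and the leaning tumbler's rim near (48,122). All are close to the predictions.

```bash
cat >> h.py <<'E'
def lid(c,z,box):
    u0,v0,u1,v1=box;p=c['color'][v0:v1,u0:u1].astype(int)
    m=((p.min(2)>165)&(p.max(2)-p.min(2)<45)).astype('uint8');
    return m
E
python3 - <<'E'
from h import *
c=snap('wrist');im=c['color'].astype(int)
for p in((300,185),(350,190),(250,210),(200,120),(240,180),(335,200),(110,80),(85,100)):print(p,im[p[1],p[0]])
for u,v,z in((322.5,188,.118),(333,203,.154),(308,170,.004)):print(atz(c,u,v,z))
for u,v in((69,67),(150,67),(158,188),(76,192)):print('slab',atz(c,u,v,.01))
print('rim pred',proj(c,[.491,-.237,.131]))
for s in(1,-1):print(proj(c,[.491,-.237+s*.033,.131]))
E
```

```text
(300, 185) [129 140 144]
(350, 190) [130 140 144]
(250, 210) [115 119 123]
(200, 120) [184 190 199]
(240, 180) [111 115 120]
(335, 200) [30 29 28]
(110, 80) [125 127 128]
(85, 100) [ 49  52 188]
[ 0.5541718  -0.01520184  0.118     ]
[ 0.55666269 -0.01467164  0.154     ]
[ 0.56079955 -0.00859203  0.004     ]
slab [ 0.44386769 -0.27659695  0.01      ]
slab [ 0.44413258 -0.18769094  0.01      ]
slab [ 0.58116598 -0.18962983  0.01      ]
slab [ 0.58586736 -0.2892412   0.01      ]
rim pred (np.float64(42.538358402053376), np.float64(113.57746474532307))
(np.float64(85.32155300666943), np.float64(113.44697769089564))
(np.float64(-0.2350563163898869), np.float64(113.7079219714838))
```

Call:
drive_tool:
  series:
    - [0.0, 0.25, 0, 0]
    - [0.005, 0.5, 0.1, 0]
    - [0.005, 0.5, 0.4, 0]
    - [0.005, 0.5, 0.7, 0]
    - [0.005, 0.5, 0.83, 0]
    - [0.005, 0.5, 0.83, 0]
  fingers: 50

```text
time_s: 3.12
tcp_pos: [0.5556, -0.0145, 0.1922]
ee_rot: [[-1.0, 0.001, -0.002], [0.001, 1.0, -0.001], [0.002, -0.001, -1.0]]
wrist_force: [0.8, 1.1, 1.2]
gripper_width: 0.578
```

Call:
drive_tool:
  series:
    - [0, 0, 0, 0]
    - [0, 0, 0, 0]
    - [0, 0, 0, 0]
    - [0, 0, 0, 0]
    - [0, 0, 0, 0]
  fingers: 0

```text
time_s: 3.75
tcp_pos: [0.5561, -0.0138, 0.1932]
ee_rot: [[-1.0, -0.0, 0.001], [-0.0, 1.0, -0.0], [-0.001, -0.0, -1.0]]
wrist_force: [-0.3, -0.6, 1.7]
gripper_width: 0.243
```

Call:
drive_tool:
  series:
    - [0, 0, -0.1, 0]
    - [0, 0, -0.25, 0]
    - [0, 0, -0.5, 0]
    - [0.2, 0.1, -0.5, 0]
    - [0.6, 0.4, -0.5, 0]
    - [1, 0.7, -0.5, 0]
    - [1, 0.7, -0.3, 0]
    - [1, 0.7, -0.3, 0]

```text
time_s: 4.75
tcp_pos: [0.4346, 0.0705, 0.2282]
ee_rot: [[-1.0, -0.001, -0.002], [-0.001, 1.0, -0.001], [0.002, -0.001, -1.0]]
wrist_force: [0.4, 0.1, -0.1]
gripper_width: 0.244
```

```bash
python3 - <<'E'
from h import *
s=telemetry.sense();print(s['wrist_force'],s['gripper_width'])
a=snap('wrist');b=snap('side')
cv2.imwrite('pics/m1.png',np.hstack([cv2.resize(a['color'],(400,300)),cv2.resize(b['color'][90:330,100:400],(375,300))]))
E
```

```text
[ 0.44006778  0.08764647 -0.14557391] 0.244080070265335
```

View pics/m1.png

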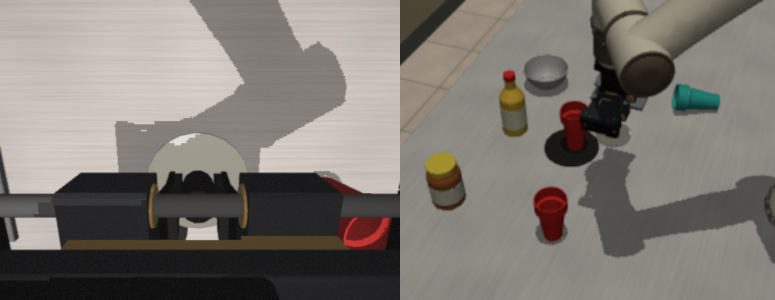

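The lid is in the gripper and the covered tumbler is open on its mat. Next I set the lid on the bench.

Call:
drive_tool:
  series:
    - [0.05, 0, 0.3, 0]
    - [0.1, 0, 0.7, 0]
    - [0.12, 0, 1, 0]
    - [0.12, 0, 1, 0]

```text
time_s: 5.35
tcp_pos: [0.421, 0.0694, 0.1073]
ee_rot: [[-1.0, 0.001, -0.005], [0.002, 1.0, -0.003], [0.005, -0.003, -1.0]]
wrist_force: [1.0, 0.9, 0.2]
gripper_width: 0.243
```

Call:
drive_tool:
  series:
    - [0, 0, 0.05, 0]
    - [0, 0, 0.1, 0]
    - [0, 0, 0.13, 0]
    - [0, 0, 0.15, 0]
    - [0, 0, 0.15, 0]

```text
time_s: 5.98
tcp_pos: [0.4214, 0.0704, 0.0907]
ee_rot: [[-1.0, 0.0, 0.0], [0.0, 1.0, 0.0], [-0.0, 0.0, -1.0]]
wrist_force: [0.6, 0.1, -0.3]
gripper_width: 0.243
```

Call:
drive_tool:
  series:
    - [0, 0, 0.008, 0]
    - [0, 0, 0.016, 0]
    - [0, 0, 0.016, 0]

```text
time_s: 6.35
tcp_pos: [0.4215, 0.0703, 0.0891]
ee_rot: [[-1.0, -0.0, 0.0], [-0.0, 1.0, -0.0], [-0.0, -0.0, -1.0]]
wrist_force: [-0.8, -0.1, 3.6]
gripper_width: 0.248
```

Call:
drive_tool:
  series:
    - [0, 0, 0, 0]
    - [0, 0, 0, 0]
    - [0, 0, 0, 0]
    - [0, 0, 0, 0]
    - [0, 0, -0.3, 0]
    - [0, 0, -0.7, 0]
    - [0, 0, -1, 0]
  fingers: 50

```text
time_s: 7.22
tcp_pos: [0.4216, 0.0704, 0.2106]
ee_rot: [[-1.0, 0.0, 0.001], [0.0, 1.0, 0.001], [-0.001, 0.001, -1.0]]
wrist_force: [0.6, 0.1, -0.2]
gripper_width: 0.572
```

Call:
drive_tool:
  series:
    - [-0.2, 0.3, -0.2, 0]
    - [-0.5, 0.6, -0.5, 0]
    - [-0.65, 0.92, -0.66, 0]
    - [-0.65, 0.92, -0.66, 0]
    - [-0.65, 0.92, -0.66, 0]
  fingers: 87

```text
time_s: 7.85
tcp_pos: [0.4987, 0.1803, 0.287]
ee_rot: [[-1.0, 0.0, -0.002], [0.0, 1.0, -0.001], [0.002, -0.001, -1.0]]
wrist_force: [-0.3, 0.2, 0.9]
gripper_width: 0.982
```

```bash
cat >> h.py <<'E'
def redfit(c,z,n=0):
    im=c['color'].astype(int);m=((im[...,2]>50)&(im[...,1]<.5*im[...,2])&(im[...,0]<.5*im[...,2])).astype('uint8')
    k,l,st,ce=cv2.connectedComponentsWithStats(m)
    for i in range(1,k):
        if st[i,4]>150:
            h=cv2.findContours((l==i).astype('uint8'),0,1)[0][0]
            e=cv2.fitEllipse(cv2.convexHull(h)) if len(h)>5 else None
            print('red',st[i],np.round(ce[i],1),e,'ell ctr@z',atz(c,*e[0],z),'bbox ctr',atz(c,st[i][0]+(st[i][2]-1)/2,st[i][1]+(st[i][3]-1)/2,z))
E
python3 - <<'E'
from h import *
c=snap('wrist','w2');redfit(c,.11)
print(telemetry.sense()['tcp_pos'],[proj(c,[.506,.236,z]) for z in(.11,0)])
E
```

```text
red [ 285  157   77   76 4441] [322.1 193.2] ((322.4608459472656, 194.0951690673828), (73.22735595703125, 79.58612823486328), 133.44117736816406) ell ctr@z [0.50283714 0.2413079  0.11      ] bbox ctr [0.50320384 0.2417981  0.11      ]
red [  18  199   92   39 1426] [ 75.6 214.1] ((31.994129180908203, 245.3633575439453), (57.1535530090332, 170.7875518798828), 63.219913482666016) ell ctr@z [ 0.55108125 -0.02079033  0.11      ] bbox ctr [0.52473595 0.01190027 0.11      ]
[0.49854422 0.17993793 0.28695518] [(np.float64(316.20066767188337), np.float64(197.5858831385461)), (np.float64(298.96259961956275), np.float64(172.57633237335844))]
```

View pics/w2.png

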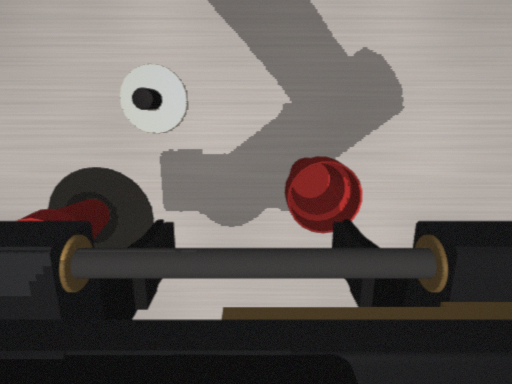

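Wrist view: the standing tumbler's rim centre is near (324,195), which gives (0.5025,0.242). The lid sits flat on the bench at (153,98).

Call:
drive_tool:
  series:
    - [-0.03, 0.3, 0, 0]
    - [-0.03, 0.52, 0, 0]
    - [-0.03, 0.52, 0.2, 0]
    - [-0.03, 0.52, 0.5, 0]
    - [-0.03, 0.52, 0.8, 0]
    - [-0.03, 0.52, 1, 0]
    - [-0.03, 0.52, 1, 0]

```text
time_s: 8.78
tcp_pos: [0.5018, 0.2422, 0.1658]
ee_rot: [[-1.0, 0.0, -0.004], [0.0, 1.0, -0.004], [0.004, -0.004, -1.0]]
wrist_force: [-0.0, -0.1, 0.4]
gripper_width: 0.996
```

Call:
drive_tool:
  series:
    - [0, 0, 0.1, 0]
    - [0, 0, 0.15, 0]
    - [0, 0, 0.15, 0]

```text
time_s: 9.15
tcp_pos: [0.503, 0.2431, 0.1499]
ee_rot: [[-1.0, 0.0, -0.0], [0.0, 1.0, -0.0], [0.0, -0.0, -1.0]]
wrist_force: [0.4, 0.4, 0.8]
gripper_width: 0.997
```

Call:
drive_tool:
  series:
    - [0, 0, 0, 0]
    - [0, 0, 0, 0]
    - [0, 0, 0, 0]
    - [0, 0, 0, 0]
    - [0, 0, 0, 0]
  fingers: 55

```text
time_s: 9.78
tcp_pos: [0.5032, 0.2431, 0.1502]
ee_rot: [[-1.0, 0.0, 0.0], [0.0, 1.0, 0.0], [-0.0, 0.0, -1.0]]
wrist_force: [0.3, -1.1, 1.4]
gripper_width: 0.753
```

Call:
drive_tool:
  series:
    - [0, 0, -0.1, 0]
    - [0, 0, -0.3, 0]
    - [0, 0, -0.6, 0]
    - [0, 0, -1, 0]
    - [0, 0, -1, 0]

```text
time_s: 10.4
tcp_pos: [0.5046, 0.2442, 0.275]
ee_rot: [[-1.0, -0.0, 0.008], [-0.0, 1.0, 0.006], [-0.008, 0.006, -1.0]]
wrist_force: [0.3, -0.2, -1.5]
gripper_width: 0.754
```

Call:
drive_tool:
  series:
    - [-0.1, -0.3, -0.25, 0]
    - [-0.2, -0.7, -0.25, 0]
    - [-0.3, -1, -0.25, 0]
    - [-0.3, -1, -0.25, 0]
    - [-0.3, -1, -0.25, 0]

```text
time_s: 11.02
tcp_pos: [0.5387, 0.1232, 0.2994]
ee_rot: [[-1.0, 0.001, -0.001], [0.001, 1.0, -0.0], [0.001, -0.0, -1.0]]
wrist_force: [-0.2, -0.1, -0.1]
gripper_width: 0.751
```

```bash
python3 - <<'E'
from h import *
c=snap('wrist','w3');redfit(c,.114)
print(telemetry.sense()['tcp_pos'],[proj(c,[.555,-.015,z]) for z in(.114,0)])
E
```

```text
red [  64  164   92   67 4406] [109.9 193.9] ((110.2779541015625, 196.8206024169922), (69.86578369140625, 96.56780242919922), 68.84319305419922) ell ctr@z [ 0.54765449 -0.00504015  0.114     ] bbox ctr [ 0.54782163 -0.00576104  0.114     ]
red [ 186  180  136   68 6228] [253.1 220.9] ((255.6741943359375, 393.880859375), (188.7027130126953, 427.3801574707031), 178.9022979736328) ell ctr@z [0.76815944 0.1262277  0.114     ] bbox ctr [0.56368672 0.12410954 0.114     ]
red [ 184  278  139   29 3637] [253.2 291.9] ((252.77037048339844, 273.5425720214844), (110.93526458740234, 138.65151977539062), 93.33251953125) ell ctr@z [0.62457455 0.12334149 0.114     ] bbox ctr [0.6446002  0.12353296 0.114     ]
[0.53868455 0.12358385 0.29949061] [(np.float64(100.23039777577637), np.float64(204.62286620228306)), (np.float64(142.1310404791057), np.float64(177.61524928990372))]
```

View pics/w3.png

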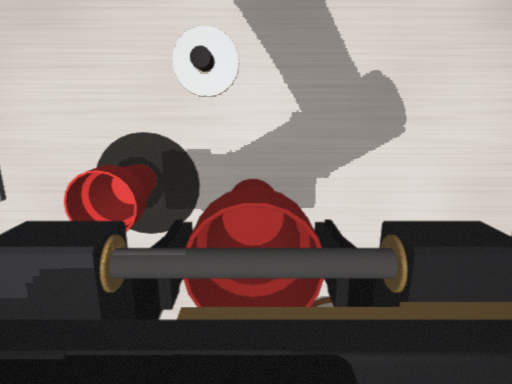

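The covered tumbler's rim is near (101,202) against a prediction of (100,204). It agrees within about 2 mm at (0.554,-0.0145).

Call:
drive_tool:
  series:
    - [-0.1, -0.4, 0, 0]
    - [-0.13, -0.8, 0, 0]
    - [-0.13, -1, 0, 0]
    - [-0.13, -1, 0, 0]

```text
time_s: 11.58
tcp_pos: [0.5544, 0.0028, 0.2997]
ee_rot: [[-1.0, 0.001, -0.001], [0.001, 1.0, -0.0], [0.001, -0.0, -1.0]]
wrist_force: [0.0, 0.1, -0.7]
gripper_width: 0.75
```

Call:
drive_tool:
  series:
    - [0, -0.15, 0, 0]
    - [0, -0.15, 0, 0]
    - [0, -0.15, 0.2, 0]
    - [0, -0.15, 0.45, 0]
    - [0, -0.15, 0.65, 0]
    - [0, -0.15, 0.75, 0]
    - [0, -0.15, 0.75, 0]

```text
time_s: 12.45
tcp_pos: [0.5545, -0.0146, 0.2094]
ee_rot: [[-1.0, -0.0, -0.001], [-0.0, 1.0, -0.0], [0.001, -0.0, -1.0]]
wrist_force: [-0.6, -0.1, -1.2]
gripper_width: 0.751
```

Call:
drive_tool:
  series:
    - [0, 0, 0.04, 0]
    - [0, 0, 0.08, 0]
    - [0, 0, 0.12, 0]
    - [0, 0, 0.14, 0]
    - [0, 0, 0.14, 0]

```text
time_s: 13.08
tcp_pos: [0.5545, -0.0149, 0.1929]
ee_rot: [[-1.0, 0.0, -0.0], [0.0, 1.0, -0.0], [0.0, -0.0, -1.0]]
wrist_force: [-0.2, -0.1, -1.7]
gripper_width: 0.753
```

Call:
drive_tool:
  series:
    - [0, 0, 0.01, 0]
    - [0, 0, 0.02, 0]
    - [0, 0, 0.025, 0]
    - [0, 0, 0.025, 0]

```text
time_s: 13.58
tcp_pos: [0.5546, -0.0149, 0.1902]
ee_rot: [[-1.0, 0.0, 0.0], [0.0, 1.0, -0.0], [-0.0, -0.0, -1.0]]
wrist_force: [-0.4, 0.5, -0.1]
gripper_width: 0.753
```

Call:
drive_tool:
  series:
    - [0, 0, 0, 0]
    - [0, 0, 0, 0]
    - [0, 0, 0, 0]
    - [0, 0, 0, 0]
    - [0, 0, -0.3, 0]
    - [0, 0, -0.7, 0]
    - [0, 0, -1, 0]
    - [0, 0, -1, 0]
  fingers: 87

```text
time_s: 14.58
tcp_pos: [0.5558, -0.0147, 0.3138]
ee_rot: [[-1.0, -0.0, 0.008], [-0.0, 1.0, 0.001], [-0.008, 0.001, -1.0]]
wrist_force: [-0.2, 0.0, -0.9]
gripper_width: 0.998
```

Call:
drive_tool:
  series:
    - [0.1, -0.4, 0, 0]
    - [0.2, -0.8, 0, 0]
    - [0.25, -1, 0, 0]
    - [0.25, -1, 0, 0]
    - [0.25, -1, 0, 0]

```text
time_s: 15.2
tcp_pos: [0.5245, -0.1345, 0.3094]
ee_rot: [[-1.0, 0.0, -0.001], [0.0, 1.0, 0.0], [0.001, 0.0, -1.0]]
wrist_force: [-0.5, -0.5, -0.4]
gripper_width: 0.995
```

```bash
python3 - <<'E'
from h import *
c=snap('wrist','w4');redfit(c,.131);b=snap('side')
print(telemetry.sense()['tcp_pos'],[proj(c,[.5545,-.0145,z]) for z in(.15,)],[proj(c,[.494,-.234,z]) for z in(.131,)])
cv2.imwrite('pics/m2.png',np.hstack([c['color'],cv2.resize(b['color'][110:260,200:300],(256,384))]))
E
```

```text
red [  96  119   88   85 5522] [140.8 161. ] ((141.94651794433594, 162.2097930908203), (76.89628601074219, 98.19513702392578), 130.78297424316406) ell ctr@z [ 0.50080484 -0.22886272  0.131     ] bbox ctr [ 0.49975841 -0.23085939  0.131     ]
red [ 332  174  100   74 4832] [379.3 209.8] ((380.4513244628906, 211.40769958496094), (63.4655647277832, 111.86762237548828), 116.50096893310547) ell ctr@z [ 0.54529364 -0.0205067   0.131     ] bbox ctr [ 0.54444539 -0.01965824  0.131     ]
[ 0.52474481 -0.1340988   0.30974513] [(np.float64(395.1763499471932), np.float64(228.9751999651858))] [(np.float64(135.1882226434373), np.float64(154.29035733846848))]
```

View pics/m2.png

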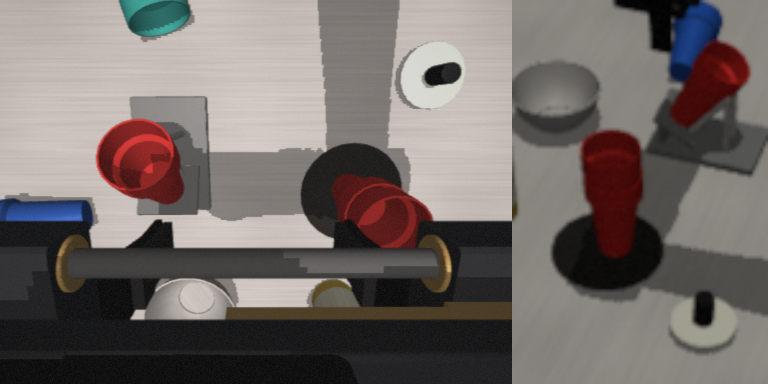

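The view shows the second tumbler fully nested, with only the collar visible above the bottom one. The leaning rim is near (136,159), and I'll fit its tilted circle.

```bash
python3 - <<'E'
from h import *
from scipy.optimize import fsolve
c=snap('wrist')
t=np.linspace(0,2*np.pi,200)
def ex(p):
    q=np.array([proj(c,[p[0]+.033*.866*np.cos(a),p[1]+.033*np.sin(a),.131+.033*.5*np.cos(a)]) for a in t]);return q.min(0)-[96,119]
s=fsolve(ex,[.497,-.234],epsfcn=1e-4);print('rim ctr',s)
for u,v in((131,97),(207,97),(210,209),(138,214)):print('slab',atz(c,u,v,.01))
E
```

```text
rim ctr [ 0.49440077 -0.23379484]
slab [ 0.44459952 -0.27687416  0.01      ]
slab [ 0.44458789 -0.18758576  0.01      ]
slab [ 0.58274925 -0.18875539  0.01      ]
slab [ 0.58952185 -0.28183006  0.01      ]
```

Call:
drive_tool:
  series:
    - [0.1, -0.4, 0, 0]
    - [0.19, -0.825, 0, 0]
    - [0.19, -0.825, 0.1, 0]
    - [0.19, -0.825, 0.4, 0]
    - [0.19, -0.825, 0.7, 0]
    - [0.19, -0.825, 1, 0]
    - [0.19, -0.825, 1, 0]

```text
time_s: 16.23
tcp_pos: [0.5004, -0.2325, 0.1873]
ee_rot: [[-1.0, -0.001, -0.007], [-0.001, 1.0, 0.002], [0.007, 0.002, -1.0]]
wrist_force: [0.8, -0.8, 0.3]
gripper_width: 1.001
```

Call:
drive_tool:
  series:
    - [0, 0, 0.08, 0]
    - [0, 0, 0.16, 0]
    - [0, 0, 0.16, 0]

```text
time_s: 16.6
tcp_pos: [0.5016, -0.2337, 0.1708]
ee_rot: [[-1.0, 0.0, -0.0], [0.0, 1.0, 0.0], [0.0, 0.0, -1.0]]
wrist_force: [0.4, -0.2, -0.5]
gripper_width: 0.999
```

Call:
drive_tool:
  series:
    - [0, 0, 0, 0]
    - [0, 0, 0, 0]
    - [0, 0, 0, 0]
    - [0, 0, 0, 0]
    - [0, 0, 0, 0]
  fingers: 55

```text
time_s: 17.23
tcp_pos: [0.5019, -0.2341, 0.1713]
ee_rot: [[-1.0, 0.0, 0.001], [0.0, 1.0, -0.0], [-0.001, -0.0, -1.0]]
wrist_force: [-0.5, -0.6, 1.5]
gripper_width: 0.749
```

Call:
drive_tool:
  series:
    - [0.1, 0, -0.17, 0]
    - [0.2, 0, -0.35, 0]
    - [0.3, 0, -0.6, 0]
    - [0.3, 0, -0.9, 0]
    - [0.3, 0, -1, 0]
    - [0.3, 0, -1, 0]

```text
time_s: 17.98
tcp_pos: [0.4657, -0.2337, 0.2906]
ee_rot: [[-1.0, 0.001, 0.0], [0.001, 1.0, 0.001], [-0.0, 0.001, -1.0]]
wrist_force: [-0.0, 0.5, -2.0]
gripper_width: 0.75
```

```bash
cat >> h.py <<'E'
def tilt(c,tcp,angs=range(-20,61,4)):
    """IoU of red mask with the tumbler tilted by a (mouth to -x) about the grasp point, for a range of axial grip heights"""
    im=c['color'].astype(int);m=((im[...,2]>40)&(im[...,1]<.5*im[...,2])&(im[...,0]<.5*im[...,2])).astype('uint8')
    g=np.array(tcp)-[0,0,.051];t=np.linspace(0,2*np.pi,40);out=[]
    for al in(.09,.096,.102):
      for a in angs:
        A=np.array([-np.sin(np.radians(a)),0,np.cos(np.radians(a))]);E=np.array([A[2],0,-A[0]]);Y=np.array([0,1,0])
        M=np.zeros_like(m)
        for h0,r0,h1,r1 in((0,.019,.078,.028),(.078,.033,.11,.033)):
            P=[proj(c,g+A*(h-al)+rr*(np.cos(x)*E+np.sin(x)*Y)) for h,rr in((h0,r0),(h1,r1)) for x in t]
            cv2.fillConvexPoly(M,cv2.convexHull(np.round(np.array(P)).astype(np.int32)),1)
        ys,xs=np.nonzero(M);b=np.zeros_like(m);b[max(ys.min()-8,0):ys.max()+9,max(xs.min()-8,0):xs.max()+9]=1
        mm=m*b;out.append((round((mm&M).sum()/max((mm|M).sum(),1),3),a,al))
    return sorted(out)[::-1][:6]
E
python3 - <<'E'
from h import *
tcp=telemetry.sense()['tcp_pos'];print(tcp)
for n in('side','top'):print(n,tilt(snap(n),tcp))
cv2.imwrite('pics/m3.png',cv2.resize(snap('side')['color'][40:240,160:400],None,fx=2.5,fy=2.5))
E
```

```text
[ 0.46568092 -0.23365338  0.29059218]
side [(np.float64(0.482), 28, 0.096), (np.float64(0.478), 28, 0.102), (np.float64(0.477), 32, 0.102), (np.float64(0.474), 28, 0.09), (np.float64(0.473), 32, 0.096), (np.float64(0.467), 24, 0.102)]
top [(np.float64(0.02), 8, 0.102), (np.float64(0.02), 8, 0.096), (np.float64(0.02), 4, 0.102), (np.float64(0.02), 4, 0.096), (np.float64(0.02), 0, 0.102), (np.float64(0.02), 0, 0.096)]
```

View pics/m3.png

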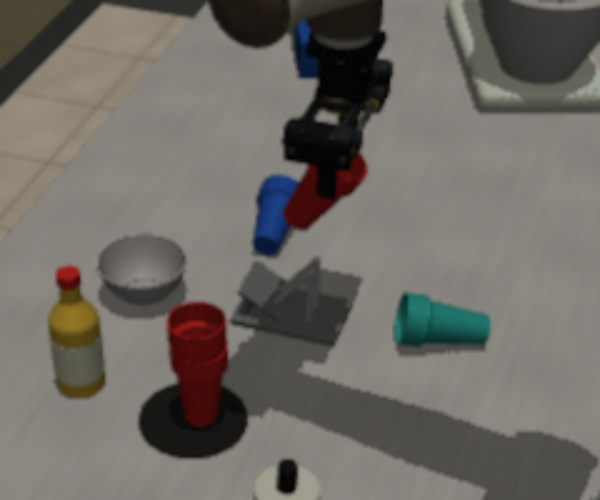

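The side crop shows the tumbler held and still tilted about 28°, with the rack empty and a post under the rail's top end near crop (317,258). I'll straighten the tumbler by pushing its foot against the fixed rail ends from the -x side.

Call:
drive_tool:
  series:
    - [0.3, 0, 0, 0]
    - [0.53, 0, 0, 0]
    - [0.53, 0, 0.2, 0]
    - [0.53, 0, 0.5, 0]
    - [0.53, 0, 0.75, 0]
    - [0.53, 0, 0.85, 0]
    - [0.53, 0, 0.85, 0]

```text
time_s: 19.0
tcp_pos: [0.4019, -0.2338, 0.1881]
ee_rot: [[-1.0, 0.0, -0.003], [0.0, 1.0, 0.0], [0.003, 0.0, -1.0]]
wrist_force: [0.6, -0.4, -1.2]
gripper_width: 0.746
```

```bash
python3 - <<'E'
from h import *
s=telemetry.sense();c=snap('side');print(s['wrist_force'],tilt(c,s['tcp_pos']))
e,d=ray(c,286.8,143.2);k=(-.2195-e[1])/d[1];print('railtop',e+k*d)
E
```

```text
[ 0.63413634 -0.35567378 -1.23164958] [(np.float64(0.428), 28, 0.102), (np.float64(0.424), 28, 0.096), (np.float64(0.422), 24, 0.102), (np.float64(0.415), 32, 0.096), (np.float64(0.414), 32, 0.102), (np.float64(0.412), 28, 0.09)]
railtop [ 0.47822369 -0.2195      0.10960471]
```

Call:
drive_tool:
  series:
    - [-0.04, 0, 0, 0]
    - [-0.08, 0, 0, 0]
    - [-0.12, 0, 0, 0]
    - [-0.16, 0, 0, 0]
    - [-0.2, 0, -0.03, 0]
    - [-0.2, 0, -0.03, 0]

```text
time_s: 19.8
tcp_pos: [0.4256, -0.2339, 0.1924]
ee_rot: [[-1.0, 0.0, -0.002], [0.0, 1.0, 0.0], [0.002, 0.0, -1.0]]
wrist_force: [-2.3, -1.2, -0.6]
gripper_width: 0.751
```

```bash
python3 - <<'E'
from h import *
s=telemetry.sense();c=snap('side');print(s['wrist_force'],tilt(c,s['tcp_pos'],range(-10,50,2)))
E
```

```text
[-2.31380239 -1.23030533 -0.59272188] [(np.float64(0.426), 28, 0.102), (np.float64(0.423), 26, 0.102), (np.float64(0.422), 28, 0.096), (np.float64(0.421), 26, 0.096), (np.float64(0.42), 30, 0.102), (np.float64(0.42), 24, 0.096)]
```

Call:
drive_tool:
  series:
    - [-0.05, 0, -0.03, 0]
    - [-0.1, 0, -0.07, 0]
    - [-0.15, 0, -0.1, 0]
    - [-0.2, 0, -0.12, 0]
    - [-0.2, 0, -0.12, 0]

```text
time_s: 20.48
tcp_pos: [0.451, -0.234, 0.2073]
ee_rot: [[-1.0, -0.0, 0.001], [-0.0, 1.0, -0.001], [-0.001, -0.001, -1.0]]
wrist_force: [-1.8, -1.5, -0.3]
gripper_width: 0.75
```

```bash
python3 - <<'E'
from h import *
s=telemetry.sense();c=snap('side');print(s['wrist_force'],tilt(c,s['tcp_pos'],range(-10,50,2)))
cv2.imwrite('pics/m4.png',cv2.resize(c['color'][60:200,220:360],None,fx=4,fy=4))
E
```

```text
[-1.79585789 -1.52530326 -0.34994345] [(np.float64(0.437), 14, 0.102), (np.float64(0.436), 12, 0.102), (np.float64(0.436), 8, 0.096), (np.float64(0.435), 12, 0.096), (np.float64(0.435), 10, 0.096), (np.float64(0.431), 8, 0.102)]
```

View pics/m4.png

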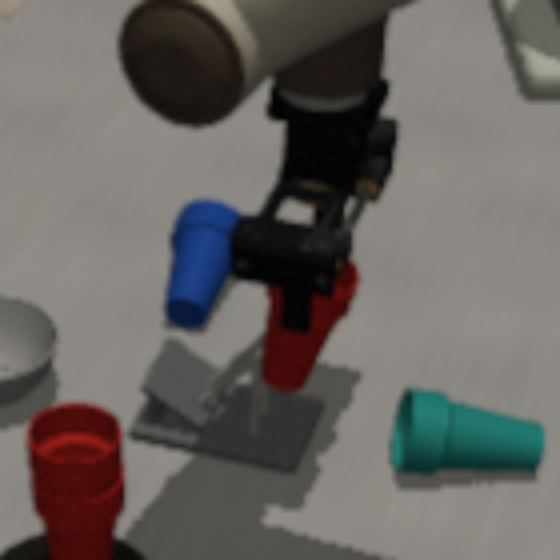

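It works: the tumbler is now tilted about 12°, with low contact force. A bit more.

Call:
drive_tool:
  series:
    - [-0.05, 0, -0.02, 0]
    - [-0.1, 0, -0.03, 0]
    - [-0.14, 0, -0.035, 0]
    - [-0.14, 0, -0.035, 0]

```text
time_s: 21.02
tcp_pos: [0.4677, -0.234, 0.2115]
ee_rot: [[-1.0, -0.0, 0.001], [-0.0, 1.0, -0.001], [-0.001, -0.001, -1.0]]
wrist_force: [-3.7, -3.1, 0.7]
gripper_width: 0.747
```

```bash
python3 - <<'E'
from h import *
s=telemetry.sense();c=snap('side');print(s['wrist_force'],tilt(c,s['tcp_pos'],range(-16,30,2)))
E
```

```text
[-3.66256874 -3.06570991  0.70800591] [(np.float64(0.459), 4, 0.102), (np.float64(0.459), -2, 0.102), (np.float64(0.457), 0, 0.096), (np.float64(0.456), 0, 0.102), (np.float64(0.455), 2, 0.102), (np.float64(0.454), 2, 0.096)]
```

Call:
drive_tool:
  series:
    - [0.1, 0, 0, 0]
    - [0.17, 0, -0.1, 0]
    - [0.17, 0, -0.5, 0]
    - [0.17, 0, -0.9, 0]
    - [0.17, 0, -1, 0]
    - [0.17, 0, -1, 0]

```text
time_s: 21.82
tcp_pos: [0.4464, -0.2336, 0.3321]
ee_rot: [[-1.0, 0.0, 0.003], [0.0, 1.0, 0.0], [-0.003, 0.0, -1.0]]
wrist_force: [-0.3, 0.4, -1.7]
gripper_width: 0.747
```

Call:
drive_tool:
  series:
    - [-0.2, 0.3, -0.15, 0]
    - [-0.45, 0.6, -0.15, 0]
    - [-0.65, 0.83, -0.15, 0]
    - [-0.9, 0.83, -0.15, 0]
    - [-0.9, 0.83, -0.15, 0]

```text
time_s: 22.45
tcp_pos: [0.5555, -0.1335, 0.3459]
ee_rot: [[-1.0, -0.001, -0.005], [-0.001, 1.0, 0.001], [0.005, 0.001, -1.0]]
wrist_force: [0.7, 0.3, -1.2]
gripper_width: 0.748
```

```bash
python3 - <<'E'
from h import *
s=telemetry.sense();print(s['tcp_pos'],s['wrist_force'])
for n in('side',):print(tilt(snap(n),s['tcp_pos'],range(-20,30,2)))
w=snap('wrist','w5');b=snap('side');redfit(w,.15);print(proj(w,[.5545,-.0145,.15]))
cv2.imwrite('pics/m5.png',np.hstack([cv2.resize(w['color'],(480,360)),cv2.resize(b['color'][60:240,180:340],(320,360))]))
E
```

```text
[ 0.55545129 -0.13346096  0.34593945] [ 0.65207599  0.33961712 -1.15390382]
[(np.float64(0.528), 0, 0.102), (np.float64(0.527), 2, 0.102), (np.float64(0.525), -2, 0.102), (np.float64(0.524), 2, 0.096), (np.float64(0.522), 4, 0.102), (np.float64(0.522), 0, 0.096)]
red [ 326  144   90   78 5103] [371.  180.6] ((370.5033264160156, 180.09742736816406), (71.10931396484375, 94.22828674316406), 119.81315612792969) ell ctr@z [ 0.54993785 -0.02446599  0.15      ] bbox ctr [ 0.55221853 -0.02426235  0.15      ]
red [ 181  178  146   70 7143] [253.2 219.3] ((253.29002380371094, 297.02227783203125), (160.27484130859375, 236.86585998535156), 179.94200134277344) ell ctr@z [ 0.6719578  -0.13295072  0.15      ] bbox ctr [ 0.58134432 -0.13270108  0.15      ]
red [ 184  278  140   29 3550] [253.3 291.6] ((253.55618286132812, 267.9556884765625), (112.96292114257812, 141.05221557617188), 88.5243148803711) ell ctr@z [ 0.63931626 -0.13266795  0.15      ] bbox ctr [ 0.6661994  -0.13273435  0.15      ]
(np.float64(380.7889776968666), np.float64(184.8852778223342))
```

View pics/m5.png

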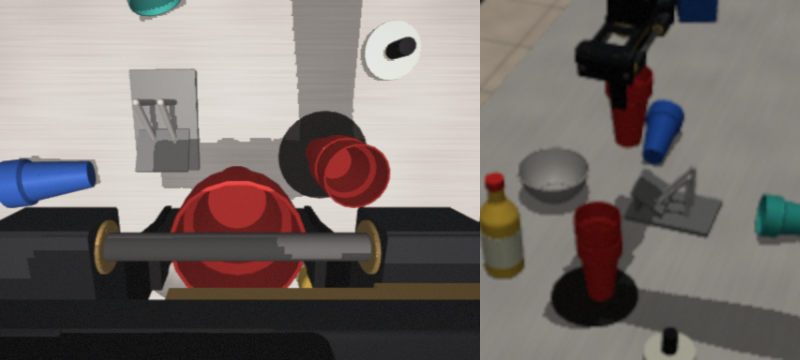

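The view shows the third tumbler upright in the gripper. The stack rim in the wrist image matches the prediction (381,184). Now I place it.

Call:
drive_tool:
  series:
    - [0, 0.4, 0, 0]
    - [0.005, 0.8, 0, 0]
    - [0.01, 0.99, 0, 0]
    - [0.01, 0.99, 0, 0]
    - [0.01, 0.99, 0.15, 0]
    - [0.01, 0.99, 0.35, 0]
    - [0.01, 0.99, 0.55, 0]
    - [0.01, 0.99, 0.75, 0]
    - [0.01, 0.99, 0.75, 0]

```text
time_s: 23.72
tcp_pos: [0.552, -0.0168, 0.2573]
ee_rot: [[-1.0, 0.002, -0.005], [0.002, 1.0, -0.001], [0.005, -0.001, -1.0]]
wrist_force: [0.8, 0.5, -1.4]
gripper_width: 0.749
```

Call:
drive_tool:
  series:
    - [0, 0, 0.04, 0]
    - [0, 0, 0.08, 0]
    - [0, 0, 0.11, 0]
    - [0, 0, 0.13, 0]
    - [0, 0, 0.15, 0]
    - [0, 0, 0.15, 0]

```text
time_s: 24.48
tcp_pos: [0.5533, -0.0154, 0.241]
ee_rot: [[-1.0, 0.0, -0.0], [0.0, 1.0, -0.0], [0.0, -0.0, -1.0]]
wrist_force: [-0.3, -0.3, -1.6]
gripper_width: 0.749
```

Call:
drive_tool:
  series:
    - [-0.01, 0, 0.02, 0]
    - [-0.01, 0, 0.04, 0]
    - [-0.01, 0, 0.06, 0]
    - [-0.01, 0, 0.075, 0]
    - [-0.01, 0, 0.075, 0]

```text
time_s: 25.1
tcp_pos: [0.5545, -0.0155, 0.2319]
ee_rot: [[-1.0, 0.0, -0.0], [0.0, 1.0, -0.0], [0.0, -0.0, -1.0]]
wrist_force: [0.2, 0.1, -2.0]
gripper_width: 0.748
```

Call:
drive_tool:
  series:
    - [0, 0, 0.015, 0]
    - [0, 0, 0.03, 0]
    - [0, 0, 0.03, 0]

```text
time_s: 25.48
tcp_pos: [0.5546, -0.0155, 0.2284]
ee_rot: [[-1.0, 0.0, -0.0], [0.0, 1.0, -0.0], [0.0, -0.0, -1.0]]
wrist_force: [0.3, 0.7, -2.2]
gripper_width: 0.749
```

Call:
drive_tool:
  series:
    - [0, 0, 0.01, 0]
    - [0, 0, 0.02, 0]
    - [0, 0, 0.025, 0]
    - [0, 0, 0.025, 0]

```text
time_s: 25.98
tcp_pos: [0.5546, -0.0155, 0.2255]
ee_rot: [[-1.0, 0.0, -0.0], [0.0, 1.0, -0.0], [0.0, -0.0, -1.0]]
wrist_force: [1.1, -0.8, -0.9]
gripper_width: 0.747
```

Call:
drive_tool:
  series:
    - [0, 0, 0, 0]
    - [0, 0, 0, 0]
    - [0, 0, 0, 0]
    - [0, 0, 0, 0]
    - [0, 0, -0.2, 0]
    - [0, 0, -0.5, 0]
    - [0, 0, -0.9, 0]
    - [0, 0, -0.9, 0]
  fingers: 87

```text
time_s: 26.98
tcp_pos: [0.5562, -0.0154, 0.3382]
ee_rot: [[-1.0, -0.0, 0.01], [-0.0, 1.0, 0.001], [-0.01, 0.001, -1.0]]
wrist_force: [0.0, 0.0, 0.1]
gripper_width: 1.002
```

Call:
drive_tool:
  series:
    - [0.4, 0.25, 0, 0]
    - [0.8, 0.5, 0, 0]
    - [1, 0.71, 0, 0]
    - [1, 0.71, 0, 0]
    - [1, 0.71, 0, 0]

```text
time_s: 27.6
tcp_pos: [0.4347, 0.0697, 0.3333]
ee_rot: [[-1.0, -0.0, -0.0], [-0.0, 1.0, -0.0], [0.0, -0.0, -1.0]]
wrist_force: [0.2, 0.7, -0.1]
gripper_width: 1.001
```

```bash
python3 - <<'E'
from h import *
s=telemetry.sense();print(s['tcp_pos'])
w=snap('wrist');b=snap('side');redfit(b,.186)
print('side pred rim',[proj(b,[.5545+dx,-.015+dy,.186]) for dx,dy in((0,0),(.033,0),(-.033,0),(0,.033),(0,-.033))],'foot',proj(b,[.5545,-.015,.004]))
im=w['color'].astype(int);m=((im.min(2)>100)&(im[...,2]-im[...,0]>8)&(im[...,2]-im[...,0]<20)).astype('uint8')
print('pred lid disc/knob',proj(w,[.4215,.0705,.014]),proj(w,[.4215,.0705,.05]))
cv2.imwrite('pics/m6.png',np.hstack([cv2.resize(w['color'],(480,360)),cv2.resize(b['color'][110:245,190:310],(320,360))]))
E
```

```text
[0.43471035 0.06973639 0.3332971 ]
red [ 226  151   25   60 1086] [238.6 177.9] ((238.33470153808594, 177.90748596191406), (24.763513565063477, 63.4179801940918), 175.42593383789062) ell ctr@z [0.52545754 0.06444909 0.186     ] bbox ctr [0.52258507 0.07424052 0.186     ]
side pred rim [(np.float64(238.92964054576362), np.float64(157.54269426163427)), (np.float64(227.63047382837493), np.float64(155.0503654343656)), (np.float64(250.36978092683617), np.float64(160.06611854352113)), (np.float64(234.45956445256758), np.float64(164.80761282468364)), (np.float64(243.24483799072397), np.float64(150.52948970593687))] foot (np.float64(240.61551654645604), np.float64(205.9105367434621))
pred lid disc/knob (np.float64(253.22638424151182), np.float64(151.48018377906317)) (np.float64(253.2369789799815), np.float64(155.67772157451967))
```

View pics/m6.png

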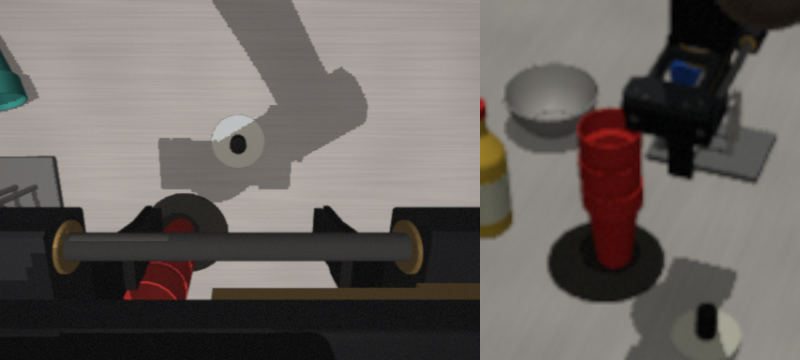

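The stack is three high and upright: the red bounding box top row is 151, against a prediction of about 150.5. The lid is at about (253,150) in the full wrist image, as predicted. Now I fetch the lid.

Call:
drive_tool:
  series:
    - [0.1, 0.005, 0.2, 0]
    - [0.11, 0.005, 0.6, 0]
    - [0.11, 0.005, 1, 0]
    - [0.11, 0.005, 1, 0]
  fingers: 50

```text
time_s: 28.2
tcp_pos: [0.42, 0.0688, 0.2106]
ee_rot: [[-1.0, 0.002, -0.008], [0.002, 1.0, -0.004], [0.008, -0.005, -1.0]]
wrist_force: [0.5, -0.1, 0.9]
gripper_width: 0.638
```

Call:
drive_tool:
  series:
    - [0, 0, 0.3, 0]
    - [0, 0, 0.6, 0]
    - [0, 0, 0.85, 0]
    - [0, 0, 1, 0]
    - [0, 0, 1, 0]

```text
time_s: 28.82
tcp_pos: [0.4227, 0.0706, 0.0939]
ee_rot: [[-1.0, 0.0, 0.0], [0.0, 1.0, -0.0], [-0.0, -0.0, -1.0]]
wrist_force: [1.0, -0.5, 0.4]
gripper_width: 0.576
```

Call:
drive_tool:
  series:
    - [0.01, 0, 0.025, 0]
    - [0.01, 0, 0.025, 0]

```text
time_s: 29.08
tcp_pos: [0.4208, 0.0706, 0.0915]
ee_rot: [[-1.0, 0.0, 0.002], [0.0, 1.0, 0.001], [-0.002, 0.001, -1.0]]
wrist_force: [0.2, -0.1, 0.4]
gripper_width: 0.572
```

Call:
drive_tool:
  series:
    - [0, 0, 0, 0]
    - [0, 0, 0, 0]
    - [0, 0, 0, 0]
    - [0, 0, 0, 0]
    - [0, 0, -0.1, 0]
    - [0, 0, -0.4, 0]
    - [0, 0, -0.8, 0]
    - [0, 0, -1, 0]
  fingers: 0

```text
time_s: 30.08
tcp_pos: [0.4208, 0.0706, 0.2137]
ee_rot: [[-1.0, -0.0, 0.004], [-0.0, 1.0, 0.002], [-0.004, 0.002, -1.0]]
wrist_force: [-0.3, -0.5, -0.6]
gripper_width: 0.247
```

Call:
drive_tool:
  series:
    - [0, 0, -0.4, 0]
    - [0, 0, -0.8, 0]
    - [0, 0, -0.8, 0]

```text
time_s: 30.45
tcp_pos: [0.4215, 0.0709, 0.3111]
ee_rot: [[-1.0, -0.0, 0.009], [-0.0, 1.0, 0.004], [-0.009, 0.004, -1.0]]
wrist_force: [-0.8, 0.6, -0.9]
gripper_width: 0.244
```

Call:
drive_tool:
  series:
    - [-0.3, -0.2, 0, 0]
    - [-0.6, -0.4, 0, 0]
    - [-1, -0.7, 0, 0]
    - [-1, -0.7, 0, 0]
    - [-1, -0.7, 0, 0]

```text
time_s: 31.08
tcp_pos: [0.5394, -0.014, 0.3054]
ee_rot: [[-1.0, 0.001, -0.003], [0.001, 1.0, -0.0], [0.003, -0.0, -1.0]]
wrist_force: [-0.1, 0.1, -1.5]
gripper_width: 0.243
```

Call:
drive_tool:
  series:
    - [-0.125, -0.008, 0, 0]
    - [-0.125, -0.008, 0, 0]
    - [-0.125, -0.008, 0.08, 0]
    - [-0.125, -0.008, 0.15, 0]
    - [-0.125, -0.008, 0.2, 0]
    - [-0.125, -0.008, 0.24, 0]
    - [-0.125, -0.008, 0.27, 0]
    - [-0.125, -0.008, 0.27, 0]

```text
time_s: 32.08
tcp_pos: [0.5551, -0.0147, 0.2739]
ee_rot: [[-1.0, 0.0, -0.0], [0.0, 1.0, -0.0], [0.0, -0.0, -1.0]]
wrist_force: [-0.1, -0.2, -0.5]
gripper_width: 0.246
```

Call:
drive_tool:
  series:
    - [0, 0, 0.015, 0]
    - [0, 0, 0.03, 0]
    - [0, 0, 0.045, 0]
    - [0, 0, 0.045, 0]

```text
time_s: 32.58
tcp_pos: [0.5551, -0.0147, 0.2686]
ee_rot: [[-1.0, 0.0, -0.0], [0.0, 1.0, -0.0], [0.0, -0.0, -1.0]]
wrist_force: [0.8, 0.5, 0.7]
gripper_width: 0.244
```

Call:
drive_tool:
  series:
    - [0, 0, 0.008, 0]
    - [0, 0, 0.016, 0]
    - [0, 0, 0.016, 0]

```text
time_s: 32.95
tcp_pos: [0.5552, -0.0146, 0.2668]
ee_rot: [[-1.0, 0.0, -0.0], [0.0, 1.0, 0.0], [0.0, 0.0, -1.0]]
wrist_force: [0.6, -1.2, 0.5]
gripper_width: 0.242
```

Call:
drive_tool:
  series:
    - [0, 0, 0.006, 0]
    - [0, 0, 0.006, 0]

```text
time_s: 33.2
tcp_pos: [0.5554, -0.0147, 0.2666]
ee_rot: [[-1.0, 0.0, 0.001], [0.0, 1.0, -0.0], [-0.001, -0.0, -1.0]]
wrist_force: [-0.6, 0.9, 1.6]
gripper_width: 0.244
```

Call:
drive_tool:
  series:
    - [0, 0, 0, 0]
    - [0, 0, 0, 0]
    - [0, 0, 0, 0]
    - [0, 0, 0, 0]
    - [0, 0, -0.2, 0]
    - [0, 0, -0.5, 0]
    - [0, 0, -0.8, 0]
    - [0, 0, -0.8, 0]
  fingers: 50

```text
time_s: 34.2
tcp_pos: [0.5563, -0.0146, 0.3656]
ee_rot: [[-1.0, -0.0, 0.007], [-0.0, 1.0, 0.001], [-0.007, 0.001, -1.0]]
wrist_force: [-0.5, 0.8, -0.7]
gripper_width: 0.572
```

Call:
drive_tool:
  series:
    - [0.4, 0, 0, 0]
    - [0.8, 0, 0, 0]
    - [1, 0, 0, 0]
    - [1, 0, 0, 0]

```text
time_s: 34.7
tcp_pos: [0.4336, -0.0148, 0.3619]
ee_rot: [[-1.0, -0.0, -0.0], [-0.0, 1.0, 0.0], [0.0, 0.0, -1.0]]
wrist_force: [0.4, 1.3, -0.4]
gripper_width: 0.577
```

Call:
drive_tool:
  series:
    - [0.1, -0.4, 0, 0]
    - [0.2, -0.8, 0, 0]
    - [0.3, -1, 0, 0]
    - [0.3, -1, 0, 0]

```text
time_s: 35.2
tcp_pos: [0.3992, -0.1358, 0.3615]
ee_rot: [[-1.0, 0.003, -0.001], [0.003, 1.0, -0.0], [0.001, -0.0, -1.0]]
wrist_force: [-0.6, 1.1, -0.4]
gripper_width: 0.576
```

```bash
python3 - <<'E'
from h import *
s=telemetry.sense();print(s['tcp_pos'],s['wrist_force'])
b=snap('side','fin');redfit(b,.186);w=snap('top','fint')
from itertools import product
for n,c in(('side',b),('top',w)):
    im=c['color'].astype(int);t=np.linspace(0,6.283,60)
    u0,v0=map(int,proj(c,[.5545,-.015,.19]))
    x=im[v0-35:v0+36,u0-35:u0+36]
    hull=lambda r,za,zb:cv2.convexHull(np.float32([np.array(proj(c,[.5545+r*np.cos(a),-.015+r*np.sin(a),z])) for a in t for z in(za,zb)])).reshape(-1,2)
    for nm,h in(('disc',hull(.037,.186,.19)),('knob',hull(.011,.19,.226))):print(n,nm,'pred bbox',h.min(0).round(1),h.max(0).round(1))
    for nm,m in(('white',(x[...,0]>.8*x[...,2])&(x[...,1]>x[...,0]+5)&(x.min(2)>90)),('black',x.max(2)<50)):
        k,l,st,ce=cv2.connectedComponentsWithStats(m.astype('uint8'))
        for i in range(1,k):
            if st[i,4]>20:print(n,nm,st[i]+[u0-35,v0-35,0,0,0])
E
```

```text
[ 0.39924856 -0.13581994  0.36145585] [-0.55181284  1.08443878 -0.41259078]
red [227 163  24  48 803] [239.2 184.4] ((238.51443481445312, 172.46348571777344), (22.72267723083496, 75.74230194091797), 177.1821746826172) ell ctr@z [0.53289429 0.04394755 0.186     ] bbox ctr [0.51302878 0.09538417 0.186     ]
side disc pred bbox [225.2 148.1] [252.6 166.2]
side knob pred bbox [234.4 143.2] [243.  158.9]
side white [203 121  59  23 469]
side white [225 133  37  33 439]
side white [265 143   9   7  25]
side white [210 148  11   6  23]
side white [203 164  27  28 319]
side white [251 171  23  21 228]
side black [234 145   8  13  90]
side black [256 159  15  10  59]
top disc pred bbox [231.2 148.5] [259.3 176.5]
top knob pred bbox [241.1 156.2] [249.7 166.6]
top white [ 210  127   71   71 2466]
top black [223 149  41  40 596]
top black [243 157   7   8  44]
```

```bash
python3 -c "
from h import *
print(order.finish_job())"
```

```text
the job is handed in; nothing more can be done
None
```

The three red tumblers are stacked on the black mat with the lid on top. I handed the job in at about 35 s of the 72 s allowed.

**What I did:**
1. I took the lid off the tumbler on the mat and set it on the bench.
2. I nested the free-standing tumbler into the one on the mat.
3. I lifted the leaning tumbler out of the rack. It stayed tilted about 28° in the gripper, so I straightened it by pushing its foot lightly against the fixed rail ends (up to about 5 N at the wrist). Then I nested it on top.
4. I put the lid back on the top tumbler and moved the arm clear.

**Last checks:**
- **Stack:** before the lid went on, the picture showed three tumblers upright and nested. The top edge was within a pixel of where a fully nested stack should be.
- **Lid:** the knob is within about 2 pixels of its predicted place in the side and top cameras. The left and lower edges of the disc match in the side camera. The lid went down to its expected height with almost no resistance.
- **Not confirmed:** I had used all 12 picture views, so I checked the final lid position by pixel measurement only. The check on the lid's white disc in the top camera blended with the bench and told me nothing.
- **Bystanders:** I kept clear of the jar, bottle, bowl and both look-alikes, but did not measure them again at the end.

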